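Latch the cacao chest with its hasp and retaining pin

TASK

Secure the steel chest's sloping hatch: swing the hasp over until its strap lies fully home against the hatch with the staple standing up through its slot, then take the retaining pin out of its parking block and drop it down through the staple's loop, over the strap, until its head rests on the staple. Let go of everything, and leave the jar, bowl, mould and spatula where they are.

Things in the scene. Friction and masses are not known exactly. Their poses are not given: they have to be found in the camera images.
- chest: Fixed steel chest, 240 mm wide (y), 170 mm high. Origin: on the work surface; x away from the robot give or take the yaw, z up. Flat top from x = -110 to +5 mm; from that edge the hatch face slopes down and out for 126 mm to x = 77, z = 67 mm, leaning back 35 degrees from vertical, facing +x and up; vertical below.
- hasp_hinge (a point): Centre of the hasp's hinge, on the chest's top front edge; hinge axis along the chest's y. Axes as the chest's. The hasp: dark steel strap 4 mm thick, 44 mm wide up to 70 mm from the hinge, with a slot 28 mm wide from 28 to 62 mm from the hinge that passes over the staple; then a tongue 16 mm wide up to 94 mm, its end turned out as a thumb tab.
- hasp (a joint): Hasp angle, rad: 0 = strap flat on the hatch, closed; grows as it swings out, up and over (1.57 = at right angles to the hatch, 2.53 = straight up, more = leaning back over the chest's top; limit 3.3). Stiff hinge (friction 0.07 N m): it stays where it is left and must be brought all the way down.
- hasp_tab (a point): Point in the hasp's thumb tab, 90 mm from the hinge along the strap and 22 mm out from the strap's hatch side. The tab is 16 mm wide (along the hinge axis), 8 mm thick and reaches 34 mm out, away from the hatch when closed. Axes turn with the hasp: x outwards along the tab, y the hinge axis, z along the strap to the hinge. Pinch it across its width, or push it.
- staple: Fixed dark steel loop on the hatch, 40 mm below the hinge. Origin: middle of the loop, 16 mm off the hatch face. Axes: x straight out of the hatch, y across, z up the slope, the way the pin lies (35 degrees from vertical, top leaning to the chest's -x). Opening 13 mm in y; in x from -12 (closed strap) to +12 mm; 16 mm long in z (-8 to +8); 25 mm wide outside, reaches x = 18 mm.
- pin_block: Fixed white block 50 x 50 x 45 mm high with a 10 mm upright hole in its middle in which the pin stands. Origin: middle of its underside.
- pin_head (a point): Centre of the head of the loose retaining pin (80 mm long, about 50 g): black square head 16 x 16 mm, 40 mm tall; below it a round steel shaft 8 mm across, 40 mm long, tapered tip. It starts upright in the block, head resting on the block (45 to 85 mm above the work surface). Axes: z along the pin from tip to head, x and y square to the head's sides.
- pin_shoulder (a point): Centre of the underside of the pin's head, where the shaft begins, 20 mm below point pin_head along the pin.
- pin_tip (a point): Tip of the pin's shaft, 60 mm below point pin_head along the pin.
- jar: Bystander: amber glass jar with a steel lid, 68 mm diameter, 100 mm tall; origin at the middle of its underside. It stands on the other side of the chest from the pin block.
- mould: Bystander: clear chocolate mould 100 x 170 x 20 mm lying on the work surface; origin at the middle of its underside.
- bowl: Bystander: steel bowl 130 mm across, 60 mm tall; origin at the middle of its underside.
- spatula: Bystander: spatula with a wooden handle lying on the work surface.

How it is judged (in metres and radians):
On the way, in this order (a step that is already met when the one before it is completed fails the run):
1. the hasp lies fully home over the staple (value of joint hasp below 0.1 rad), for 0.2 s.
2. with the hasp home, the pin's shaft is through the staple's loop (value of joint hasp below 0.1 rad and z of pin_shoulder in the frame of staple between 0 and 0.018 m and y of pin_shoulder in the frame of staple between -0.007 and 0.007 m and x of pin_shoulder in the frame of staple between -0.016 and 0.016 m and z of pin_tip in the frame of staple below -0.02 m and y of pin_tip in the frame of staple between -0.018 and 0.018 m and angle between the z axis of pin_head and the z axis of staple, either way round below 0.4 rad), for 0.2 s.
At the end, for the whole second after the job is handed in: Hasp within 0.1 rad of closed; pin through the staple over the strap: underside of its head 0 to 18 mm above the loop's middle (7 mm across, 16 mm in/out), tip 20 mm or more below, axis within 0.4 rad; all released; jar, mould, bowl, spatula within 30 mm of their starts (all of step 2 and distance of each of jar, mould, bowl, spatula from where it was at the start of the episode below 0.03 m); the robot touches nothing.
It fails at once if the jar is knocked away (distance of jar from where it was at the start of the episode above 0.05 m).
It fails at once if the mould is knocked away (distance of mould from where it was at the start of the episode above 0.05 m).
It fails at once if the bowl is knocked away (distance of bowl from where it was at the start of the episode above 0.05 m).
It fails at once if the spatula is knocked away (distance of spatula from where it was at the start of the episode above 0.05 m).
It also fails if it takes over 66 s, if anything falls off the work surface, if the arm or the gripper's body presses on something with over 40 N, if the wrist force passes 120 N, or if a joint passes its speed limit or range.

ROBOT

A 6-joint arm with a two-finger parallel gripper is mounted at the origin on the work surface. World frame = base frame: x ahead of the robot, y to its left, z up, the work surface at z = 0. Lengths are in mm, angles in rad, forces in N, time in s.
With the tool pointing down it reaches from about 350 to 975 mm from the base axis. Payload 7.1 kg.
Tool frame: the origin (TCP) lies between the finger pads; the fingertips stand 19 mm ahead of it and the grasp point (between the pads) is the TCP (ctrl.tcp_to_tips is the distance from the TCP to the fingertips, in mm); z points along the fingers, y is the line along which they close (so a half turn about z gives the same grasp; the last joint's range is limited). The gripper opens to 88 mm and grips with 3 to 60 N. Pads are 20 mm wide; open, the fingers measure 115 mm over their backs; the gripper's body (75 mm by 178 mm) begins 61 mm behind the grasp point.
Start: joints at [1.15, 0.423, 1.63, -0, 1.089, -0.019], TCP at [244.39, 575.22, 208.575] pointing down, gripper open.
Joint ranges: [-3, 3], [-0.9, 2.11], [0.09, 2.58], [-1.31, 4.45], [0.11, 2.69], [-2.54, 2.54]. Speed limits (rad/s): [2.39, 2.39, 3.01, 3.14, 3.14, 3.14].

INTERFACE

Orientations are given as a rotation vector (axis times angle).
In Python, from workcell import status, optics, ctrl gives the robot as it stands. The module is installed in compiled form; this text tells all that it offers.
- The arm moves only by the shell command python3 -m inch 'ROWS'. ROWS is JSON, a list that holds one entry, the list of rows, each a list of 7 numbers: the shift along the tool's x, y, z in mm, then the turn, a rotation vector about the tool's x, y, z in rad, then the opening in per cent of the stroke, from 0 (shut) to 100 (fully open). A call has 1 to 20 rows; each row is the pose to reach, as a shift and turn from the pose commanded when the call began, along the tool's axes at that moment; what a row does not reach only later rows make up. A row lasts 1/10 s, in which the tool goes at most 50 mm and 8.59 degrees, less where a joint would pass 70% of its speed; a pose out of reach is approached as far as the arm can. A call with a gripper value outside its range is refused whole. The fingers move at their own pace and stop on an object; the grip force is fixed at half the most. Time passes only in rows, so rows that repeat a pose let the fingers close. It gives the time, the measured TCP pose, the force, the opening and the grip force at its end, in the units of the state.
- status.get_obs(): the state, without advancing time (a new reading comes with each control period).
- optics.get_image(name): name is "side" or "top" or "wrist"; returns a dict with "frame" (420x560x3 uint8, red, green, blue), "fx", "fy", "cx", "cy" (pixels), "rvec" (rotation vector, rad) and "tvec" (3), from world to camera coordinates, as OpenCV has them; the wrist camera has in their place "hand_eye" (4x4, takes a point from camera to tool coordinates, whose origin is the TCP and whose axes are the flange's). Camera axes: x right, y down, z forward; pixel columns grow to the right and rows downward; lengths in mm; the calibration is good to about 2 mm. A picture is of the moment at which its call begins: read the wrist's pose just before it. There is no depth.
- ctrl.close_job(): hands the job in; it is judged then, once.
The state is a dict: "t": time; "qpos": joint angles; "qvel": joint speeds; "joint_torque": joint torques, N m; "ee_pos": TCP position; "orientation": TCP orientation; "ft_force": force on the tool from outside, world axes, zero at the start; "moment": the same for the moment, N m; "width": finger opening in mm; "grasp_force": force on a finger pad.
Only numpy, scipy, OpenCV 4.12 (cv2) and the standard library are available. Lean on these libraries where they do the work, as an engineer would, in place of code of your own. Each camera call takes 0.05 s, during which the arm holds its last target. There are 200 camera calls.

## Working session

There is one attempt and no reset: what is moved stays moved. The work goes in short steps, Python scripts to look and compute and a shell command to move; the robot and the scene stay as the last step left them, time stands still between calls to the robot, and variables do not carry over. Pictures are saved under pics/ and viewed, at most 10 in all, crops included, and the job is handed in when it is done.

```bash
ls; mkdir -p pics
cat > h.py <<'E'
import numpy as np,cv2
from scipy.spatial.transform import Rotation as R
from workcell import status,optics,ctrl
def cam(n):
    o=status.get_obs(); d=optics.get_image(n)
    K=np.array([[d['fx'],0,d['cx']],[0,d['fy'],d['cy']],[0,0,1]])
    if 'rvec' in d:
        Rw=R.from_rotvec(np.ravel(d['rvec'])).as_matrix().T; c=-Rw@np.ravel(d['tvec'])
    else:
        T=np.array(d['hand_eye']); Rt=R.from_rotvec(o['orientation']).as_matrix()
        Rw=Rt@T[:3,:3]; c=np.array(o['ee_pos'])+Rt@T[:3,3]
    return d['frame'],K,Rw,c
def ray(px,C):
    _,K,Rw,c=C; v=Rw@np.linalg.solve(K,[px[0],px[1],1]); return c,v/np.linalg.norm(v)
def onz(px,C,z):
    c,v=ray(px,C); return c+v*(z-c[2])/v[2]
def tri(p1,C1,p2,C2):
    c1,v1=ray(p1,C1);c2,v2=ray(p2,C2)
    A=np.stack([v1,-v2],1); s=np.linalg.lstsq(A,c2-c1,rcond=None)[0]
    a,b=c1+v1*s[0],c2+v2*s[1]; return (a+b)/2,np.linalg.norm(a-b)
def proj(P,C):
    _,K,Rw,c=C; p=K@(Rw.T@(np.array(P)-c)); return p[:2]/p[2]
def save(im,n): cv2.imwrite('pics/'+n+'.png',cv2.cvtColor(im,cv2.COLOR_RGB2BGR))
E
python3 - <<'E'
from h import *
for n in('top','side'):
    C=cam(n); save(cv2.resize(C[0],(784,588)),n); print(n,C[3],C[1][0,0]); np.save(n+'.npy',C[0])
E
```

```text
pics
top [ 409.42009554   21.50819962 1248.16909202] 448.32548744666286
side [401.45854369 877.6819083  695.5059927 ] 464.10321218437315
```

View pics/top.png

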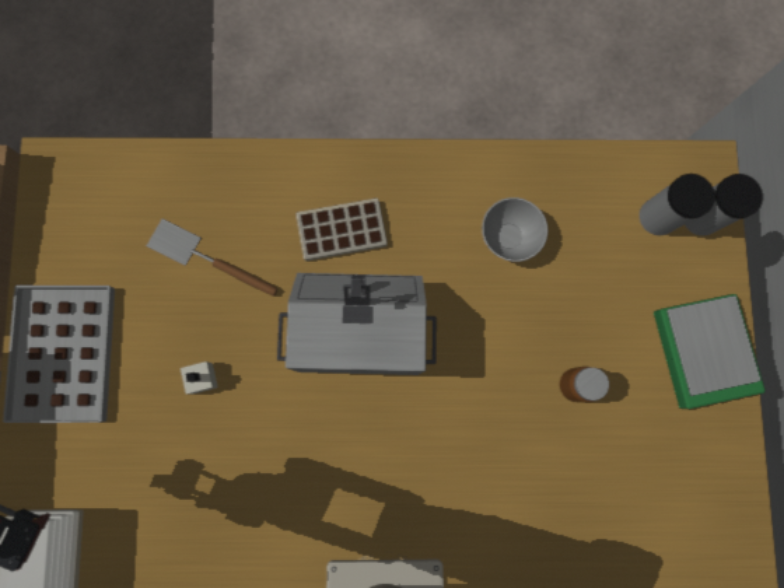

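View pics/side.png

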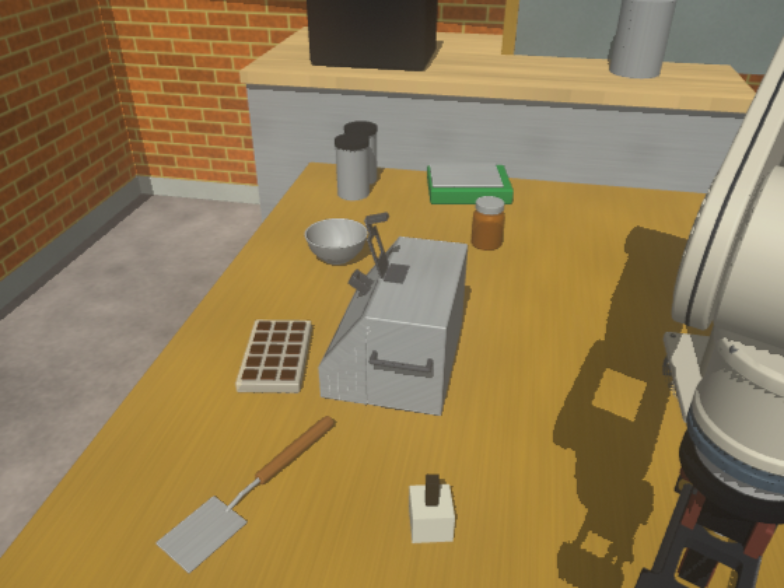

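Top view: chest centred near (357,330), the hatch side facing away from the robot, pin block at (198,377), jar at (590,384). Side view: the hasp stands nearly upright at (375,245) and the staple is at (360,282). Next I'll enlarge both.

Run:
```python
from h import *
t=np.load('top.npy');s=np.load('side.npy')
a=cv2.resize(t[185:275,195:320],None,fx=3.2,fy=3.2,interpolation=cv2.INTER_CUBIC)  #400x288
b=cv2.resize(s[140:300,220:340],None,fx=3.2,fy=3.2,interpolation=cv2.INTER_CUBIC) #384x512
c=cv2.resize(t[250:290,120:160],None,fx=5,fy=5,interpolation=cv2.INTER_CUBIC) #200
d=cv2.resize(s[330:394,280:344],None,fx=3,fy=3,interpolation=cv2.INTER_CUBIC) #192
im=np.zeros((512,784,3),np.uint8); im[:288,:400]=a; im[:512,400:784]=b; im[300:500,:200]=c; im[300:492,205:397]=d
save(im,'z1')
```

```text
(no output)
```

View pics/z1.png

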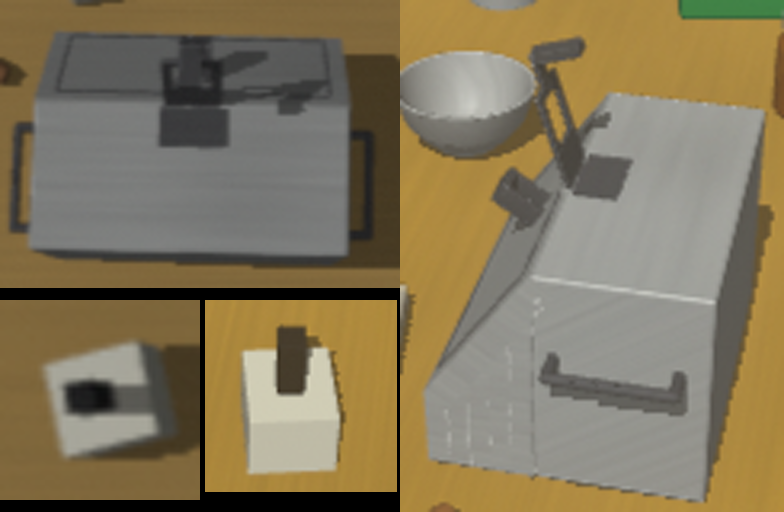

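The zooms show the chest top corners at crop (30,248), (348,255) at the back and (38,103), (348,108) at the front. The hasp leans slightly towards +x, and the pin head stands in the block. Converting these to positions.

Run:
```python
from h import *
T=cam('top');S=cam('side')
f=lambda p:(p[0]/3.2+195-.34,p[1]/3.2+185-.34)
g=lambda p:((p[0]-400)/3.2+220-.34,p[1]/3.2+140-.34)
for n,p in dict(BL=(30,248),BR=(348,255),FL=(38,103),FR=(348,108)).items(): print(n,onz(f(p),T,170).round(1))
for n,p in dict(BL=(715,300),FL=(533,276),BR=(764,111),FR=(608,94)).items(): print('side',n,onz(g(p),S,170).round(1))
print('leaf',[onz(f(p),T,170).round(1) for p in((160,105),(228,107),(228,147),(160,145))])
k=lambda p:(p[0]/5+120-.4,(p[1]-300)/5+250-.4)
print('block',[onz(k(p),T,45).round(1) for p in((43,367),(137,341),(165,430),(66,458))])
m=lambda p:((p[0]-205)/3+280-.33,(p[1]-300)/3+330-.33)
print('headtop',onz(k((82,397)),T,85), onz(m((292,330)),S,85),tri(k((82,397)),T,m((292,328)),S))
print('staple shoulders side', [g(p) for p in((513,172),(497,200))])
```

```text
BL [462.3 169.9 170. ]
BR [456.3 -67.6 170. ]
FL [571.7 166.1 170. ]
FR [567.6 -69.1 170. ]
side BL [463.  171.1 170. ]
side FL [573.8 168.8 170. ]
side BR [456.6 -61.5 170. ]
side FR [571.  -64.2 170. ]
leaf [array([570. ,  73.7, 170. ]), array([568.4,  22.1, 170. ]), array([537.9,  22.1, 170. ]), array([539.5,  73.5, 170. ])]
block [array([466.8, 387.8,  45. ]), array([480.4, 338.7,  45. ]), array([433.4, 322.2,  45. ]), array([418.9, 373.6,  45. ])]
headtop [449.52942622 355.11104733  85.        ] [451.78824258 353.63990346  85.        ] (array([450.60641676, 354.44277053,  87.55486963]), np.float64(2.3310202443626413))
staple shoulders side [(254.9725, 193.41), (249.9725, 202.16)]
```

Run:
```python
from h import *
o=status.get_obs();print(o['t'],R.from_rotvec(o['orientation']).as_matrix().round(3),o['ee_pos'],o['width'])
d=optics.get_image('wrist');print(np.array(d['hand_eye']).round(2),d['fx'])
Rt=R.from_rotvec(o['orientation']).as_matrix()
# shift to a viewing pose and turn needed to make tool y || chest y
print('shift',Rt.T@(np.array([560,200,430])-o['ee_pos']), np.degrees(np.arctan2(Rt[1,0],Rt[0,0])))
```

```text
0.2 [[-0.92   0.391 -0.   ]
 [ 0.391  0.92  -0.001]
 [ 0.    -0.001 -1.   ]] [244.2708833  574.9062999  208.09173508] 88.03726926870881
[[   0.     -0.95   -0.3    82.29]
 [   1.      0.      0.     -1.18]
 [   0.     -0.3     0.95 -175.14]
 [   0.      0.      0.      1.  ]] 292.12171230173385
shift [-437.20157016 -221.77315479 -221.70778459] 156.9764779560895
```

```bash
python3 -m inch '[[[-10,-10,-50,0,0,0,100],[-50,-35,-100,0,0,-0.05,100],[-90,-65,-150,0,0,-0.1,100],[-130,-95,-180,0,0,-0.15,100],[-170,-125,-212,0,0,-0.2,100],[-210,-155,-212,0,0,-0.25,100],[-250,-185,-212,0,0,-0.3,100],[-290,-215,-212,0,0,-0.35,100],[-330,-245,-212,0,0,-0.375,100],[-370,-275,-212,0,0,-0.375,50],[-410,-300,-212,0,0,-0.375,0],[-445,-316,-212,0,0,-0.375,0],[-445,-316,-212,0,0,-0.375,0],[-445,-316,-212,0,0,-0.375,0]]]'
python3 - <<'E'
from h import *
W=cam('wrist');np.savez('w1.npz',f=W[0],K=W[1],R=W[2],c=W[3]); save(cv2.resize(W[0],(784,588)),'w1')
print(status.get_obs()['ee_pos'],status.get_obs()['qvel'])
for P in((570,48,170),(450.6,354.4,85)):print(proj(P,W)*1.4)
E
```

```text
t: 1.65
ee_pos: [532.2, 107.1, 420.1]
orientation: [-0.049, -3.141, 0.002]
ft_force: [0.2, -0.4, 1.1]
width: 51.2
grasp_force: 0.0
[531.00999561 108.75910696 420.10288676] [ 0.04878222 -0.01904889  0.02122013  0.01296451  0.0045554   0.01646065]
[333.82074051 283.93115968]
[593.67790765 159.79259095]
```

View pics/w1.png

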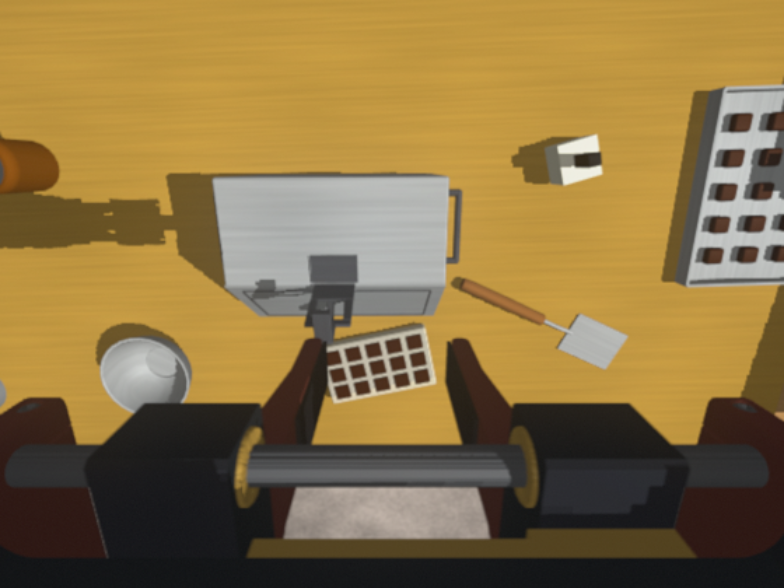

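Wrist view: hasp hinge leaf at (332,285), matching the predicted hinge (334,284). The pin head is at (590,160), the gripper's long side lies along y, and the fingers were still closing. Now the hasp and staple from the side view, on the plane y=48.

Run:
```python
from h import *
S=cam('side'); g=lambda p:((p[0]-400)/3.2+220-.34,p[1]/3.2+140-.34)
def ony(p,y): c,v=ray(g(p),S); return (c+v*(y-c[1])/v[1]).round(1)
for n,p,y in(('tabend',(583,46),56),('strapend',(536,55),56),('hinge',(568,186),70),('stapleTopNear',(513,172),60),('stapleBotNear',(497,200),60),('st root',(528,226),60),('st top far',(548,197),60)):print(n,ony(p,y))
W=np.load('w1.npz');C=(0,W['K'],W['R'],W['c'])
q=lambda p:(p[0]/1.4-.2,p[1]/1.4-.2)
print('leaf corners',[onz(q(p),C,171).round(1) for p in((308,256),(356,255),(308,286),(356,286))])
print('chest',[onz(q(p),C,170).round(1) for p in((214,178),(447,177),(228,286),(445,285))])
print('pinhead top?',[onz(q(p),C,85).round(1) for p in((602,151),(602,164),(574,154),(574,166))],[onz(q(p),C,45).round(1) for p in((598,136),(602,176),(562,184),(558,147))])
```

```text
tabend [565.7  56.  269.6]
strapend [596.2  56.  260.2]
hinge [572.9  70.  173.2]
stapleTopNear [612.5  60.  173.1]
stapleBotNear [624.2  60.  149.3]
st root [603.   60.  130.9]
st top far [588.7  60.  156.3]
leaf corners [array([537.9,  22.7, 171. ]), array([538.4,  73.5, 171. ]), array([570.9,  19.8, 171. ]), array([572.4,  71.7, 171. ])]
chest [array([455.8, -64.7, 170. ]), array([462.1, 168.6, 170. ]), array([568.5, -67.1, 170. ]), array([574.5, 167.9, 170. ])]
pinhead top? [array([440.7, 362.6,  85. ]), array([455.4, 364.5,  85. ]), array([443., 330.,  85.]), array([456.6, 331.5,  85. ])] [array([421.9, 375.3,  45. ]), array([470.7, 386.4,  45. ]), array([479.1, 335.7,  45. ]), array([433.5, 326.2,  45. ])]
```

```bash
python3 -m inch '[[[0,-30,0,0,0,0,0],[1,-62,40,0,0,0,0],[1,-62,80,0,0,0,0],[1,-62,120,0,0,0,0],[1,-62,154,0,0,0,0],[1,-62,154,0,0,0,0],[1,-62,154,0,0,0,0],[-10,-62,154,0,0,0,0],[-22,-62,154,0,0,0,0],[-34,-62,154,0,0,0,0],[-46,-62,154,0,0,0,0],[-58,-62,154,0,0,0,0],[-70,-62,154,0,0,0,0],[-80,-62,154,0,0,0,0],[-86,-62,152,0,0,0,0],[-86,-62,152,0,0,0,0],[-86,-62,152,0,0,0,0]]]'
python3 - <<'E'
from h import *
S=cam('side'); save(cv2.resize(S[0][130:250,200:340],(784,672),interpolation=cv2.INTER_CUBIC)[:600],'s2')
E
```

```text
t: 3.45
ee_pos: [614.5, 46.1, 268.5]
orientation: [-0.042, -3.141, 0.0]
ft_force: [-0.8, -0.6, -0.0]
width: 0.4
grasp_force: 0.0
```

View pics/s2.png

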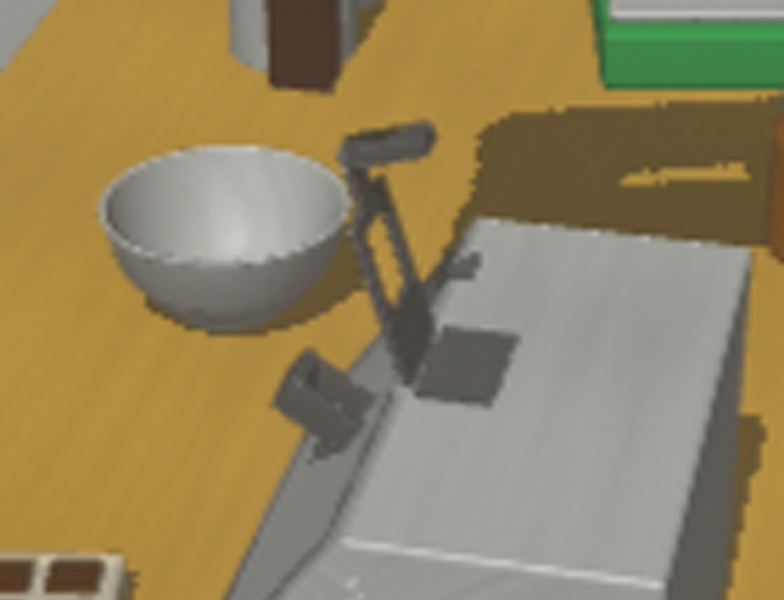

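The hasp hasn't moved: its tab is at (390,145) and the fingertip at (300,85), so it passed without contact. Checking the geometry.

Run:
```python
from h import *
S=cam('side');o=status.get_obs();p=np.array(o['ee_pos']);print(p)
for P in(p+[0,0,-19],p+[-10,0,-19],p+[10,14,-19],(571,47,172),(596,47,260),(571,70,172)):
    q=proj(P,S);print(((q-[200,130])*5.6).round(0),q.round(1))
T=cam('top');t=T[0];
a=cv2.resize(t[170:260,200:310],None,fx=5.4,fy=5.4,interpolation=cv2.INTER_CUBIC);save(a,'t2');print(a.shape)
for P in(p+[0,0,-19],(571,47,172),(571,47,265)):print((proj(P,T)-[200,170])*5.4)
```

```text
[614.24829133  46.08775891 268.5993749 ]
[307. 159.] [254.8 158.5]
[333. 162.] [259.5 158.9]
[271. 174.] [248.5 161.1]
[421. 351.] [275.2 192.7]
[354. 140.] [263.2 155. ]
[409. 383.] [273.  198.4]
(486, 594, 3)
[298.6240626  124.33029987]
[300.49883303 253.51857866]
[295.22411535 219.94606903]
```

View pics/t2.png

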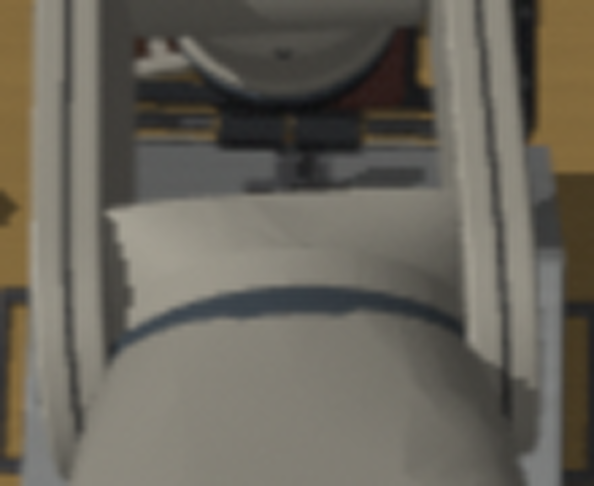

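Run:
```python
from h import *
print(ctrl.tcp_to_tips, [a for a in dir(ctrl) if a[0]!='_'])
S=cam('side');o=status.get_obs();print(o['width'],o['qvel'],o['qpos'])
c,v=ray((302/5.6+200,90/5.6+130),S); print(c+v*(50-c[1])/v[1])
W=cam('wrist');save(W[0],'w2')
print(proj(np.array(o['ee_pos']),W),proj(np.array(o['ee_pos'])-[0,0,19],W))
```

```text
19.0 ['Unreachable', 'close_job', 'tcp_to_tips']
0.5554076706947626 [ 0.00114418  0.00113098 -0.00149714 -0.00014048  0.00058971  0.00034314] [ 5.55942121e-02  3.49370836e-01  1.59490529e+00  1.44714751e-05
  1.19745367e+00 -1.48845739e+00]
[614.39223462  50.         279.78990528]
[277.19568045 250.12065827] [277.08844922 238.7269782 ]
```

View pics/w2.png

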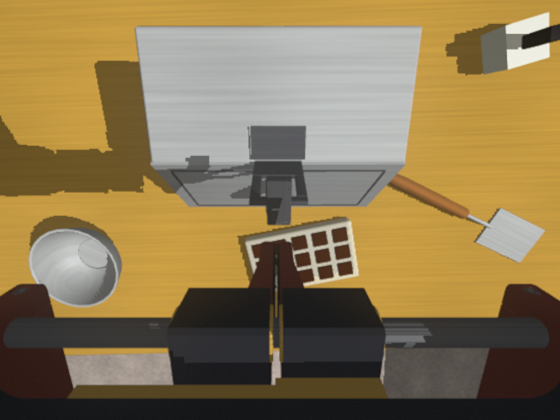

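The wrist view shows the closed fingertips ending at (277,240). The side view puts the tips about 30 mm higher than stated, which explains the miss. I'll measure the tip by image difference, closed and open, without viewing.

```bash
cat >> h.py <<'E'
def tip():
    C=cam('side'); o=status.get_obs(); p=np.array(o['ee_pos'])
    d=np.abs(C[0].astype(int)-np.load('side.npy').astype(int)).sum(2)>60
    q=proj(p,C); w=d[:, int(q[0])-14:int(q[0])+15]
    print('w',o['width'],'tcp',p.round(1),'px',q.round(1),'tip pred',proj(p-[0,0,19],C).round(1),'rows',[int(np.flatnonzero(w[:190,i]).max(initial=0)) for i in range(29)])
    return C
E
python3 -c "
from h import *
C=tip()
q=proj(status.get_obs()['ee_pos'],C).astype(int)
print(C[0][q[1]-25:q[1]+12:3,q[0]].tolist())"
python3 -m inch '[[[0,0,-20,0,0,0,40],[0,0,-20,0,0,0,100],[0,0,-20,0,0,0,100],[0,0,-20,0,0,0,100],[0,0,-20,0,0,0,100],[0,0,-20,0,0,0,100],[0,0,-20,0,0,0,100],[0,0,-20,0,0,0,100]]]'
python3 -c "
from h import *
tip()"
```

```text
w 0.1794511412796631 tcp [614.4  46.1 268.7] px [254.5 150.2] tip pred [254.7 158.4] rows [122, 122, 122, 123, 123, 123, 123, 136, 145, 145, 145, 145, 145, 145, 145, 146, 146, 146, 146, 146, 143, 110, 110, 110, 154, 154, 154, 154, 108]
[[76, 56, 45], [76, 56, 46], [76, 57, 46], [77, 57, 46], [76, 57, 46], [78, 58, 47], [78, 57, 46], [161, 128, 62], [174, 138, 64], [176, 138, 64], [177, 140, 66], [179, 174, 159], [165, 165, 159]]
t: 4.55
ee_pos: [614.6, 46.1, 288.4]
orientation: [-0.042, -3.141, 0.0]
ft_force: [-0.1, -0.5, 1.0]
width: 60.7
grasp_force: 0.0
w 65.21070193467435 tcp [614.7  46.1 288.5] px [254.1 141.3] tip pred [254.4 149.8] rows [112, 116, 128, 142, 142, 142, 142, 143, 143, 143, 143, 143, 143, 143, 143, 142, 129, 129, 129, 129, 129, 129, 129, 128, 127, 102, 91, 87, 88]
```

```bash
python3 -m inch '[[[40,0,0,0,0,0,0],[70,0,0,0,0,0,0],[87,0,0,0,0,0,0],[87,0,30,0,0,0,0],[87,0,54,0,0,0,0],[87,0,54,0,0,0,0],[87,0,54,0,0,0,0],[87,0,54,0,0,0,0],[75,0,54,0,0,0,0],[62,0,54,0,0,0,0],[50,0,54,0,0,0,0],[38,0,54,0,0,0,0],[26,0,54,0,0,0,0],[14,0,54,0,0,0,0],[4,0,54,0,0,0,0],[0,0,54,0,0,0,0],[0,0,54,0,0,0,0]]]'
python3 - <<'E'
from h import *
C=tip(); save(cv2.resize(C[0][130:250,200:340],(700,600),interpolation=cv2.INTER_CUBIC),'s3')
E
```

```text
t: 6.3
ee_pos: [615.4, 46.0, 234.5]
orientation: [0.042, 3.141, 0.0]
ft_force: [-0.3, -0.6, 0.1]
width: 0.2
grasp_force: 0.0
w 0.14957972257631008 tcp [614.9  46.1 234.6] px [254.7 164.8] tip pred [254.9 172.8] rows [172, 173, 173, 174, 175, 176, 180, 179, 180, 180, 177, 176, 174, 174, 183, 187, 188, 189, 189, 189, 189, 189, 189, 189, 189, 189, 189, 189, 181]
```

View pics/s3.png

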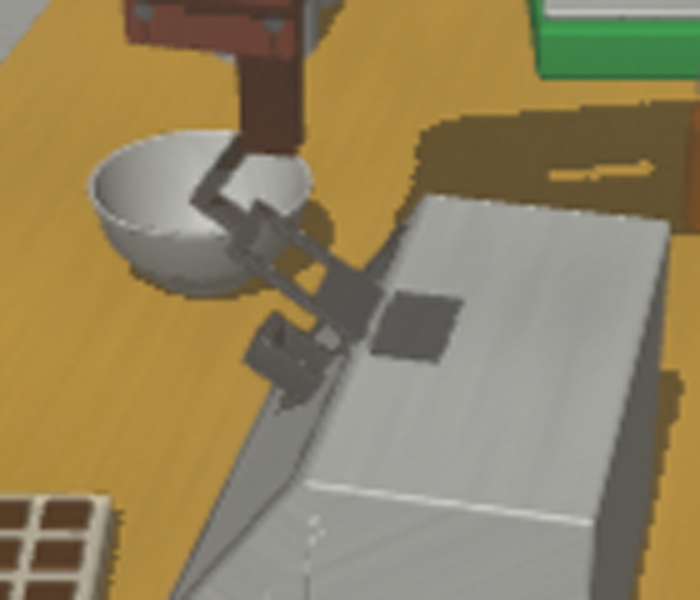

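Side view: the hasp swung to about 30° elevation, its tab end at (238,140) just ahead of the fingertip at (270,150). Now I'll hop over the tab and press it down along the arc.

```bash
python3 -m inch '[[[0,0,-20,0,0,0,0],[-24,0,-20,0,0,0,0],[-27,0,0,0,0,0,0],[-33,0,15,0,0,0,0],[-38,0,30,0,0,0,0],[-42,0,45,0,0,0,0],[-43,0,60,0,0,0,0],[-44,0,75,0,0,0,0],[-43,0,88,0,0,0,0],[-42,0,100,0,0,0,0],[-40,0,110,0,0,0,0],[-38,0,118,0,0,0,0],[-38,0,122,0,0,0,0],[-38,0,122,0,0,0,0],[-38,0,122,0,0,0,0]]]'
python3 -m inch '[[[0,0,2,0,0,0,0],[0,0,3,0,0,0,0],[0,0,3,0,0,0,0]]]'
```

```text
t: 7.85
ee_pos: [677.5, 44.7, 119.5]
orientation: [0.042, 3.088, 0.002]
ft_force: [67.8, -2.5, -26.5]
width: 0.1
grasp_force: 32.9
t: 8.15
ee_pos: [676.1, 44.8, 115.8]
orientation: [0.042, 3.091, 0.002]
ft_force: [64.4, -2.2, -26.2]
width: 0.6
grasp_force: 31.4
```

```bash
python3 -m inch '[[[-12,0,0,0,0,0,0],[-28,0,0,0,0,0,0],[-45,0,0,0,0,0,0],[-45,0,0,0,0,0,0],[-45,0,-50,0,0,0,0],[-45,0,-90,0,0,0,0],[-45,0,-90,0,0,0,0],[-45,0,-90,0,0,0,0]]]'
python3 - <<'E'
from h import *
C=cam('side');W=cam('wrist')
a=cv2.resize(C[0][130:250,200:340],(490,420),interpolation=cv2.INTER_CUBIC)
for P in((571,47,172),(607,47,147)):print(proj(P,W))
b=cv2.resize(W[0][0:240,190:370],(315,420),interpolation=cv2.INTER_CUBIC)
save(np.hstack([a,b[:420,:300]]),'s4')
np.savez('w4.npz',f=W[0],K=W[1],R=W[2],c=W[3])
E
```

```text
t: 8.95
ee_pos: [697.1, 44.0, 200.5]
orientation: [0.042, 3.14, 0.0]
ft_force: [-0.1, -0.0, 0.1]
width: 0.4
grasp_force: 0.0
[276.96111085  46.03825399]
[278.07522706 108.90919388]
```

View pics/s4.png

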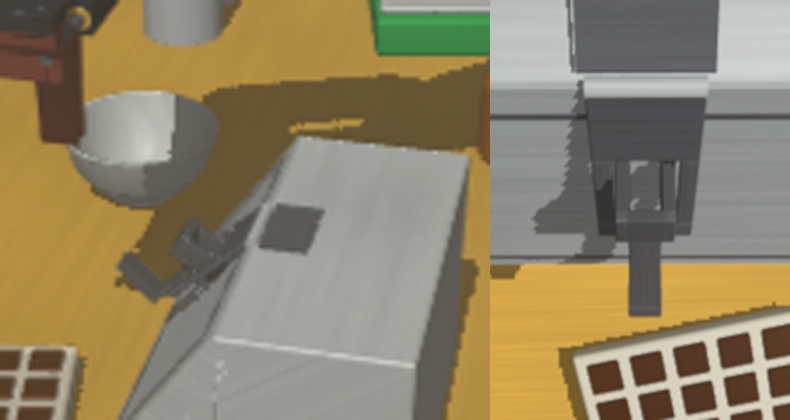

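Side view: hasp is down, staple through the slot, tab at (122,262)–(155,298). Wrist view: staple between crop columns 614 and 677, tab end at row 315. Computing the hasp angle.

Run:
```python
from h import *
S=cam('side'); D=np.load('w4.npz');W=(0,D['K'],D['R'],D['c'])
e=lambda a:np.array([np.cos(a),0,np.sin(a)])
yaw=R.from_euler('z',-1.5,degrees=True).as_matrix()
H=np.array([571,47,172])
for th in(0,.1,.2,.3,.5):
    a=np.radians(-55)+th; p=lambda s,n,y:H+yaw@(s*e(a)+n*e(a+np.pi/2)+[0,y,0])
    for n,P in(('tabend+y',p(90,34,8)),('base+y',p(94,0,8)),('sh',p(70,4,22))):
        q=proj(P,S);w=proj(P,W); print(th,n,((q-[200,130])*3.5).round(),((w-[190,0])*1.75+[490,0]).round())
a=np.radians(-55);p=lambda s,n,y:H+yaw@(s*e(a)+n*e(a+np.pi/2)+[0,y,0])
for s in(32,48):
  for n in(0,34):
    for y in(-12.5,12.5):
      P=p(s,n,y);print('staple',s,n,y,((proj(P,S)-[200,130])*3.5).round(),((proj(P,W)-[190,0])*1.75+[490,0]).round())
```

```text
0 tabend+y [139. 284.] [658. 284.]
0 base+y [179. 318.] [657. 230.]
0 sh [188. 304.] [687. 209.]
0.1 tabend+y [131. 272.] [658. 297.]
0.1 base+y [167. 309.] [657. 245.]
0.1 sh [179. 297.] [688. 221.]
0.2 tabend+y [124. 260.] [659. 309.]
0.2 base+y [157. 300.] [657. 259.]
0.2 sh [172. 289.] [689. 231.]
0.3 tabend+y [118. 247.] [659. 320.]
0.3 base+y [147. 289.] [658. 273.]
0.3 sh [165. 281.] [690. 242.]
0.5 tabend+y [111. 221.] [661. 338.]
0.5 base+y [131. 266.] [658. 298.]
0.5 sh [154. 263.] [692. 259.]
staple 32 0 -12.5 [239. 241.] [612. 146.]
staple 32 0 12.5 [230. 263.] [672. 146.]
staple 32 34 -12.5 [196. 210.] [610. 217.]
staple 32 34 12.5 [185. 230.] [674. 217.]
staple 48 0 -12.5 [226. 257.] [614. 171.]
staple 48 0 12.5 [216. 278.] [670. 171.]
staple 48 34 -12.5 [182. 226.] [612. 239.]
staple 48 34 12.5 [172. 247.] [671. 239.]
```

```bash
python3 -m inch '[[[26,1,0,0,0,0,0],[52,2,0,0,0,0,0],[52,2,30,0,0,0,0],[52,2,60,0,0,0,0],[52,2,70,0,0,0,0],[52,2,75,0,0,0,0],[52,2,80,0,0,0,0],[52,2,80,0,0,0,0]]]'
python3 -m inch '[[[0,0,3,0,0,0,0],[0,0,6,0,0,0,0],[0,0,6,0,0,0,0]]]'
```

```text
t: 9.9
ee_pos: [645.9, 47.2, 119.6]
orientation: [0.042, 3.141, 0.0]
ft_force: [0.0, 0.5, -0.1]
width: 0.5
grasp_force: 0.0
t: 10.2
ee_pos: [644.1, 47.3, 113.4]
orientation: [-0.042, -3.138, 0.0]
ft_force: [-5.7, 0.7, 2.2]
width: 0.6
grasp_force: 2.5
```

```bash
python3 -m inch '[[[0,0,3,0,0,0,0],[0,0,5,0,0,0,0],[0,0,5,0,0,0,0]]]'
python3 -m inch '[[[0,0,3,0,0,0,0],[0,0,5,0,0,0,0],[0,0,5,0,0,0,0]]]'
python3 - <<'E'
from h import *
C=cam('side'); np.save('s5.npy',C[0])
# dark hasp/tab mask rows in crop zone around tab
g=C[0][185:225,225:262].astype(int); m=(g.max(2)<105)&(g.max(2)-g.min(2)<20)
ys,xs=np.nonzero(m);i=xs.argmin();print('leftmost tab px zoom',(xs[i]+25)*3.5,(ys[i]+55)*3.5, 'low', [(int((xs[ys==r].min()+25)*3.5),int((r+55)*3.5)) for r in range(12,38,3) if (ys==r).any()])
E
```

```text
t: 10.5
ee_pos: [641.4, 47.3, 108.0]
orientation: [-0.042, -3.133, 0.0]
ft_force: [-13.3, 0.5, 6.8]
width: 0.7
grasp_force: 6.8
t: 10.8
ee_pos: [639.3, 47.4, 103.8]
orientation: [-0.042, -3.128, 0.0]
ft_force: [-21.9, 0.8, 17.6]
width: 0.0
grasp_force: 19.0
leftmost tab px zoom 87.5 192.5 low [(178, 234), (171, 245), (175, 255), (192, 266), (189, 276), (136, 287), (143, 297), (157, 308), (168, 318)]
```

```bash
python3 -m inch '[[[0,0,3,0,0,0,0],[0,0,3,0,0,0,0],[0,0,-20,0,0,0,0],[0,0,-60,0,0,0,0],[0,0,-96,0,0,0,0],[-30,0,-100,0,0,0,0],[-52,-2,-100,0,0,0,0],[-52,-2,-100,0,0,0,0],[-52,-2,-100,0,0,0,0]]]'
python3 - <<'E'
from h import *
W=cam('wrist');np.savez('w5.npz',f=W[0],K=W[1],R=W[2],c=W[3]);C=cam('side')
print(status.get_obs()['ee_pos'])
a=cv2.resize(C[0][165:240,220:300],(440,412),interpolation=cv2.INTER_CUBIC)
b=cv2.resize(W[0][20:220,220:340],(252,420),interpolation=cv2.INTER_CUBIC)[:412]
save(np.hstack([a,b]),'s5')
e=lambda a:np.array([np.cos(a),0,np.sin(a)])
yaw=R.from_euler('z',-1.5,degrees=True).as_matrix()
H=np.array([571,48,172])
for th in(0,.1,.2):
    a=np.radians(-55)+th; p=lambda s,n,y:H+yaw@(s*e(a)+n*e(a+np.pi/2)+[0,y,0])
    for n,P in(('tabend+y',p(90,34,8)),('base+y',p(94,0,8)),('sh',p(70,4,22)),('hub',p(0,0,22)),('staple0',p(32,34,12.5)),('staple1',p(48,34,-12.5))):
        print(th,n,((proj(P,C)-[220,165])*5.5).round(),((proj(P,W)-[220,20])*2.1+[440,0]).round())
E
```

```text
t: 11.75
ee_pos: [697.3, 43.8, 203.3]
orientation: [-0.042, -3.141, -0.0]
ft_force: [-0.4, -0.1, -0.5]
width: 0.6
grasp_force: 0.0
[696.54147032  43.92424615 203.12640172]
0 tabend+y [108. 255.] [580. 295.]
0 base+y [170. 309.] [579. 230.]
0 sh [184. 287.] [616. 206.]
0 hub [290. 183.] [636.  54.]
0 staple0 [181. 171.] [600. 214.]
0 staple1 [176. 164.] [527. 241.]
0.1 tabend+y [ 95. 236.] [581. 310.]
0.1 base+y [152. 295.] [579. 248.]
0.1 sh [171. 276.] [616. 219.]
0.1 hub [290. 183.] [636.  54.]
0.1 staple0 [179. 161.] [601. 216.]
0.1 staple1 [172. 151.] [527. 247.]
0.2 tabend+y [ 84. 217.] [582. 324.]
0.2 base+y [135. 280.] [580. 265.]
0.2 sh [159. 264.] [617. 232.]
0.2 hub [290. 183.] [636.  54.]
0.2 staple0 [179. 151.] [602. 216.]
0.2 staple1 [168. 139.] [526. 251.]
```

View pics/s5.png

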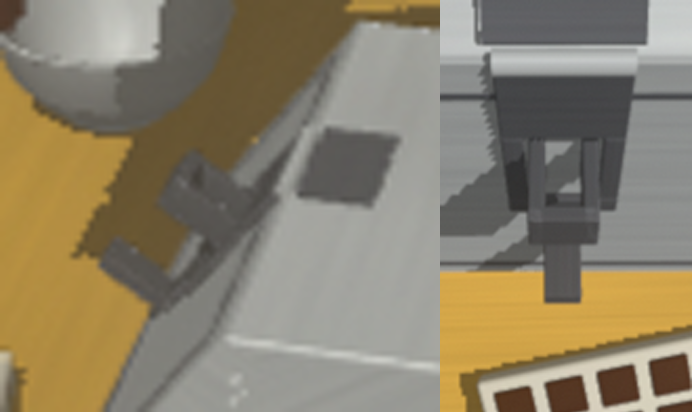

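Wrist view: tab end at row 302 and staple columns 528–599, matching hasp angle ≈0 and staple y≈47. Side view: tab corner (102,255) also matches angle 0, so the hasp is home. Next I'll measure the pin from directly above.

```bash
python3 -m inch '[[[0,0,-40,0,0,0,0],[20,20,-80,0,0,0,100],[50,60,-100,0,0,0,100],[80,105,-100,0,0,0,100],[105,150,-100,0,0,0,100],[130,195,-100,0,0,0,100],[155,240,-80,0,0,0,100],[173,280,-40,0,0,0,100],[173,306,0,0,0,0,100],[173,306,40,0,0,0,100],[173,306,72,0,0,0,100],[173,306,72,0,0,0,100],[173,306,72,0,0,0,100],[173,306,72,0,0,0,100]]]'
python3 - <<'E'
from h import *
W=cam('wrist');im=W[0].astype(int);np.savez('w6.npz',f=W[0],K=W[1],R=W[2],c=W[3])
p=proj((450.5,355.3,85),W);print(status.get_obs()['ee_pos'],p)
x0,y0=p.astype(int)-45
g=im[y0:y0+90,x0:x0+90]; mx=g.max(2)
for name,m in(('black',mx<60),('white',(g.min(2)>130)),):
    n,l,s,c=cv2.connectedComponentsWithStats(m.astype(np.uint8))
    i=max(range(1,n),key=lambda k:s[k,4] - 0*1); print(name,[ (s[k].tolist(),c[k].round(1).tolist()) for k in range(1,n) if s[k,4]>30])
    ct=cv2.findContours((l==i).astype(np.uint8),0,2)[0][0]; r=cv2.minAreaRect(ct); b=cv2.boxPoints(r)+[x0,y0]
    print(r[1],r[2],[onz(q,W,85 if name=='black' else 45).round(1) for q in b])
for r in range(15,75,3): print(''.join('%4d'%v for v in mx[r,20:70:2]))
E
```

```text
t: 13.25
ee_pos: [534.3, 354.8, 134.2]
orientation: [0.043, 3.138, 0.003]
ft_force: [0.3, -0.8, -0.8]
width: 87.5
grasp_force: 0.0
[534.48770669 354.88537013 134.42768549] [274.61465331 116.46670909]
black [([35, 35, 22, 22, 112], [42.0, 47.0])]
(19.937541961669922, 18.81324577331543) 77.00537872314453 [array([444.4, 347.1,  85. ]), array([441.8, 360.5,  85. ]), array([455.4, 363.5,  85. ]), array([458. , 349.9,  85. ])]
white [([10, 7, 72, 75, 2727], [49.1, 43.7])]
(61.51226043701172, 60.10142517089844) 73.61045837402344 [array([431.4, 324.9,  45. ]), array([419.6, 373.5,  45. ]), array([467.5, 388.5,  45. ]), array([480.9, 337.1,  45. ])]
 110 107 106 106 106 106 106 112 145 190 229 236 236 235 235 235 235 235 235 235 235 235 235 235 232
 107 105 110 133 178 210 236 236 235 235 235 235 234 235 235 234 234 235 235 235 235 234 235 235 235
 210 235 235 235 234 235 235 234 235 235 234 235 234 235 235 235 235 235 235 235 235 235 235 235 235
 234 234 234 234 234 234 235 235 234 234 235 235 234 235 235 235 235 234 235 235 235 235 235 235 235
 234 234 234 234 234 235 235 235 235 235 234 23
[... 868 characters left out ...]
37 137 137 136 137 136 144 237  74  59  58  58  56  59  64  82 110 172 226 234 233 234 234 234
 215 235 234 234 234 234 234 234 235 169 107 161 187 227 236 235 235 235 234 233 234 234 234 234 235
 152 234 233 233 233 233 234 233 233 234 234 234 234 234 234 234 234 234 234 233 233 234 234 234 234
 107 222 233 233 233 233 234 233 233 234 233 234 233 234 233 234 234 234 234 234 234 234 234 235 234
 104 161 234 233 233 233 233 233 233 233 234 234 233 233 234 233 233 233 233 233 233 233 233 234 234
 107 109 223 233 232 232 233 233 233 233 233 233 233 233 233 233 233 233 233 234 233 234 234 231 225
 107 105 174 233 232 232 232 233 233 233 233 233 233 233 233 233 233 233 230 224 207 192 189 190 190
```

```bash
python3 -m inch '[[[40,-1,0,0,0,-0.12,100],[84,-2,0,0,0,-0.25,100],[84,-2,10,0,0,-0.253,100],[84,-2,45,0,0,-0.253,100],[84,-2,70,0,0,-0.253,100],[84,-2,80,0,0,-0.253,100],[84,-2,89,0,0,-0.253,100],[84,-2,89,0,0,-0.253,100],[84,-2,89,0,0,-0.253,100]]]'
python3 -c "
from h import *
C=cam('side');o=status.get_obs();print(o['ee_pos'],o['ft_force'])
q=proj(np.array([450,355,58]),C);print(q,proj([450,355+50,58],C))
b=C[0][300:400,280:345].astype(int)
for r in range(0,100,5): print(r+300,''.join('%4d'%v for v in b[r,::4].max(1)))
"
```

```text
t: 14.2
ee_pos: [449.8, 355.0, 43.5]
orientation: [-0.354, 3.12, 0.001]
ft_force: [-0.5, 0.4, 0.9]
width: 87.9
grasp_force: 0.0
[449.75664747 355.13907712  43.63025615] [-0.36705566  0.50979521  0.71044665]
[308.98659337 351.27552693] [304.62549642 376.0613166 ]
300  176 178 176 162  80  99  69  55  54  54  54 103 104  96  99  99 171
305  172 178 178 163  87 104  70 123 149 136  64 103 102  98  99  99 171
310  172 175 176 167  95  66  65  64  64  63  64  65  67  99 100 169 170
315  174 173 173 177  94  67  60  60  58  86  86  59  64  99 177 173 172
320  176 176 172 177  94  66  60  56  57  99  98 154  65  99 177 172 175
325  173 174 171 171  95  67  63  58  68 100  99 166  65  99 176 174 174
330  173 171 173 170  87  67  67  66  65  65  65  66  66  66 110 173 173
335  175 172 177 103  68  67  67  66  66  66  66  66  66  66  67 152 172
340  174 170 170  99  68  96  67  66  66  66  65  66  67  72  67  76 172
345  170 168 167 125  69  70  71  77  71  72  72  71  72  72  70  69 174
350  171 172 169 135  88  74  70  82  79  73  87  91  91 102 101 105 175
355  171 170 171 136 103  92 105 106 105 105 105 104 105  93 101 101 174
360  168 167 171 134 106 106 106 105  99  99 101 102 102 101 101 120 174
365  167 168 170 136 208 208 196 100 100 100 103 141 171 172 174 171 172
370  170 169 168 148 208 204 187 100 100 100 137 177 172 171 173 168 170
375  168 172 169 163 191 190 176 104 104 104 139 156 170 171 173 168 169
380  168 171 170 168 190 190 189 190 190 190 190 132 169 170 170 168 169
385  168 171 172 171 190 190 191 191 190 190 190 168 170 168 170 171 167
390  171 171 169 171 170 166 173 171 174 170 167 169 170 169 170 168 166
395  173 171 171 174 169 171 170 170 172 171 168 172 170 171 168 167 167
```

```bash
python3 -m inch '[[[0,0,0,0,0,0,50],[0,0,0,0,0,0,0],[0,0,0,0,0,0,0],[0,0,0,0,0,0,0],[0,0,0,0,0,0,0],[0,0,0,0,0,0,0],[0,0,0,0,0,0,0],[0,0,0,0,0,0,0],[0,0,0,0,0,0,0],[0,0,0,0,0,0,0],[0,0,0,0,0,0,0],[0,0,0,0,0,0,0]]]'
```

```text
t: 15.45
ee_pos: [448.9, 354.8, 42.5]
orientation: [-0.354, 3.121, 0.0]
ft_force: [-0.8, 1.9, -1.4]
width: 15.7
grasp_force: 30.0
```

```bash
python3 -m inch '[[[0,0,-15,0,0,0,0],[0,0,-35,0,0,0,0],[0,0,-60,0,0,0,0],[0,0,-100,0,0,0,0],[0,0,-140,0,0,0.05,0],[0,0,-180,0,0,0.1,0],[-5,-30,-220,0,0,0.15,0],[-10,-70,-246,0,0,0.2,0],[-15,-110,-246,0,0,0.253,0],[-20,-150,-246,0,0,0.253,0],[-24,-190,-246,0,0,0.253,0],[-28,-230,-246,0,0,0.253,0],[-33,-270,-246,0,0,0.253,0],[-37,-305,-246,0,0,0.253,0],[-39,-325,-246,0,0,0.253,0],[-39,-325,-246,0,0,0.253,0],[-39,-325,-246,0,0,0.253,0]]]'
python3 - <<'E'
from h import *
o=status.get_obs();p=np.array(o['ee_pos']);Rt=R.from_rotvec(o['orientation']).as_matrix();print(p,o['width'],Rt.round(3))
C=cam('side');
for z in(0,10,20,38,40):
    q=proj(p+Rt@[0,0,z],C);print(z,q.round(1))
q=proj(p+Rt@[0,0,20],C).astype(int)
for r in range(q[1]-20,q[1]+22,2): print(r,''.join('%4d'%v for v in C[0][r,q[0]-14:q[0]+15].max(1)))
E
```

```text
t: 17.15
ee_pos: [559.4, 46.5, 288.8]
orientation: [-0.044, -3.141, -0.0]
ft_force: [0.1, -0.5, 0.3]
width: 15.6
grasp_force: 30.0
[559.35837201  46.45530515 288.78129736] 15.617064538782579 [[-1.     0.028 -0.   ]
 [ 0.028  1.     0.   ]
 [ 0.     0.    -1.   ]]
0 [280.9 143.6]
10 [280.9 148.1]
20 [280.9 152.6]
38 [280.8 160.5]
40 [280.8 161.4]
132   98 116 165 171 172 171 169 156  75  75  76  76  76  76  75  75  75  75  74  71  63  76 117 176 175 174 173 173 172
134  118 171 173 172 170 170 169 156  76  76  76  76  76  75  75  75  75  75  75  69  61  75 116 174 173 173 171 171 171
136  172 173 173 171 169 169 169 156  77  77  77  77  77  77  77  76  77  76  75  75  98 143 171 173 172 171 170 170 170
138  173 173 170 169 169 169 169 156  77  77  76  77  77  77  77  76  76  77  76 105 172 171 172 172 170 170 169 170 171
140  173 170 170 169 169 169 169 164 128  82  67  71  70  71  77  76  76  75  79 114 170 171 172 171 171 169 169 170 173
142  170 170 170 169 170 170 170 172 161  98  59  58  59  57  58  58  58  81 138 165 170 171 171 169 169 169 170 172 172
144  170 170 170 170 170 1
[... 1088 characters left out ...]
175 174 172 172 172 172 172 174 171 170 173 173 171 170 171 171 171 171 172 172 172 171 169 170
164  171 170 172 173 173 172 172 173 172 173 173 175 174 173 173 174 171 169 170 170 171 172 173 172 173 172 169 170 170
166  171 171 173 174 174 172 173 173 173 173 175 176 174 173 175 173 169 170 171 171 172 172 173 173 172 169 170 168 170
168  172 173 174 174 173 174 174 175 175 176 175 174 173 175 174 170 172 172 169 155 159 173 174 172 170 170 168 171 171
170  173 174 174 174 174 174 175 176 176 177 174 173 174 174 171 170 171 160  98  94  94  93  96  98  96  98 101 104 103
172  175 175 175 175 176 175 175 176 176 175 174 175 174 172 171 163 114  92  94  95  95  94  94  94  95  96  95  94  93
```

Run:
```python
from h import *
D=np.load('w5.npz');W=(D['f'],D['K'],D['R'],D['c'])
for r in(100,106,112,118,122,126,130,134,140,150,158):print(r,''.join('%4d'%v for v in W[0][r,254:306].max(1)))
e=lambda a:np.array([np.cos(a),0,np.sin(a)]);yaw=R.from_euler('z',-1.5,degrees=True).as_matrix();a=np.radians(-55)
for y in(47,48,49):
  p=lambda s,n,v:np.array([571,y,172])+yaw@(s*e(a)+n*e(a+np.pi/2)+[0,v,0])
  print(y,[proj(p(*k),W).round(1).tolist() for k in((48,34,-12.5),(48,34,12.5),(32,34,-12.5),(32,34,12.5),(94,34,-8),(94,34,8))])
N=cam('wrist');o=status.get_obs();pp=np.array(o['ee_pos'])
for z in(0,20,38):print('pin',z,proj(pp-[0,0,z],N).round(1))
q=proj(pp-[0,0,30],N).astype(int)
for r in range(q[1]-12,q[1]+40,4):print(r,q[0]-16,''.join('%4d'%v for v in N[0][r,q[0]-16:q[0]+17].max(1)))
```

```text
100   50  50  50  51  51  51  55  65  73  82  83  85  84  87  87  87  81  87  89  90  91  89  90  89  89  90  89  89  90  90  91  89  75  57  68  83  85  84  85  86  89  87  67  61  69  70  72  72  72  73  73  76
106   50  50  51  51  50  50  50  59  74  81  84  86  84  86  88  87  85  89  92  92  91  91  91  91  90  92  96  98  99 103 124 139 115  70  64  80  84  84  84  87  87  79  66  65  70  70  70  72  73  73  73  98
112   50  50  50  50  51  50  51  51  70  82  84  84  83  85  88  86  72  65  64  62  64  74  83  89  92  91  90  91  91  91  91  91  84  62  63  79  85  85  84  85  86  85  74  70  70  69  71  70  71  72  94 130
118   51  51  51  50  50  51  50  52  75  85  87  85  85  84  87  83  73  71  74  75  75  75  74  75  74  75  75  75  75  76  75  75  73  69  73  83  89  89  90  89  88  94  80  70  71  70  70  69  70  91 130 144
122   92  94 111 135 145 146 143 106  89  91  91  95  96  97  90  86  85  85  85  85  86  84  86  85  85  85  84  86  85  84  85  85  86  85  85  90  95  97  96  93  96 106 132 144 143 143 143 143 144 143 142 143
126  145 145 145 145 144 144 144 11
[... 2737 characters left out ...]
261   36  35  34  34  36  34  33  33  34  33  33  31  32  31  33  31  32  33  33  33  32  33  30  32  32  32  33  31  33  34  34  42  54
256 261   36  34  34  33  33  32  34  33  32  32  32  33  32  31  32  31  32  31  32  31  32  32  32  32  31  31  31  31  32  32  32  36  51
260 261   34  32  33  34  32  32  32  32  32  33  33  32  31  30  32  29  30  32  32  32  31  30  30  31  31  32  30  31  30  32  32  33  40
264 261   33  34  32  32  33  32  31  30  31  31  30  31  30  30  32  30  30  30  31  30  30  29  30  30  31  30  29  30  31  32  32  31  33
268 261   33  31  32  30  32  30  32  30  31  30  30  30  31  32  30  31  30  29  31  29  30  28  30  29  31  29  31  27  30  31  32  32  31
```

```bash
python3 -m inch '[[[0,0,0,0,-0.14,0,0],[-5,0,0,0,-0.28,0,0],[-10,1,0,0,-0.42,0,0],[-19,2,0,0,-0.56,0,0],[-19,2,20,0,-0.56,0,0],[-19,2,45,0,-0.56,0,0],[-19,2,70,0,-0.56,0,0],[-19,2,86,0,-0.56,0,0],[-19,2,86,0,-0.56,0,0],[-19,2,86,0,-0.56,0,0],[-19,2,86,0,-0.56,0,0]]]'
cat >> h.py <<'E'
ST=np.array([607,47.05,148.4]); RS=R.from_euler('zy',[-1.6,-35],degrees=True).as_matrix()
def where():
    o=status.get_obs();p=np.array(o['ee_pos']);Rt=R.from_rotvec(o['orientation']).as_matrix()
    f=lambda z:(RS.T@(p+Rt@[0,0,z]-ST)).round(1)
    print('t',o['t'],'shoulder',f(-1.5),'tip',f(38.5),'w',o['width'],'F',np.round(o['ft_force'],1)); return p,Rt
E
python3 - <<'E'
from h import *
p,Rt=where();print(p.round(1),Rt.round(3).tolist())
C=cam('side');W=cam('wrist')
for z in(0,20,38):print(z,proj(p+Rt@[0,0,z],C).round(1),proj(p+Rt@[0,0,z],W).round(1))
for z in(8,-8): print('staple corners',[proj(ST+RS@[18,v,z],W).round(1).tolist() for v in(-12.5,-6.5,6.5,12.5)])
q=proj(p+Rt@[0,0,25],C).astype(int)
for r in range(q[1]-20,q[1]+24,2): print(r,q[0]-18,''.join('%4d'%v for v in C[0][r,q[0]-18:q[0]+13].max(1)))
np.savez('w7.npz',f=W[0],K=W[1],R=W[2],c=W[3])
E
```

```text
t: 18.35
ee_pos: [579.5, 48.7, 203.9]
orientation: [0.034, 2.58, -0.009]
ft_force: [0.3, -0.4, -1.0]
width: 15.8
grasp_force: 30.0
t 18.35 shoulder [ 9.3  1.9 62.7] tip [ 7.4  1.3 22.8] w 15.841835663824726 F [ 0.3 -0.4 -1. ]
[579.5  48.7 203.9] [[-0.846, 0.026, 0.533], [0.022, 1.0, -0.014], [-0.533, 0.0, -0.846]]
0 [271.1 179.9] [277.3 250.1]
20 [266.3 186.2] [277.2 238.2]
38 [262.  191.7] [277.1 229.1]
staple corners [[260.8, 235.2], [267.9, 235.3], [283.3, 235.5], [290.4, 235.5]]
staple corners [[261.9, 229.2], [268.6, 229.3], [283.1, 229.4], [289.8, 229.5]]
167 247  184 183 180 175 173 174 170 167 163 159 155 149 140 136 144 141 174 175 173 173 175 175 176 175 175 169 131  95  91 105 103
169 247  187 186 182 177 174 174 170 166 163 158 153 146 140 143 142 171 175 173 173 175 174 176 175 175 168 119  85 101 103 102 102
171 247  188 187 184 177 175 174 169 166 161 156 152 149 130  96  98 101 104 129 176 176 177 177 177 172 138  93 104 103 104 102 103
173 247  188 188 185 178 175 174 165 149 158 130 106  94  92  93 102 102 102 102 123 177 177 177 166 106 101 106 105 104 103 103 103

[... 1693 characters left out ...]
 98 146 153 149 133 104  91  89  90
201 247  175 149  92  87  88  89  88  89  89  90  93  85  85  86  87  87  88  89  87  78  79  90  90 107 146 160 163 153 138 137 134
203 247  179 173 159 100  86  87  88  88  88  87  87  88  89  93  87  85  85  84  80  87  87 101 127 145 158 165 164 165 164 163 164
205 247  178 176 175 175 166 134 103  86  87  86  87  87  87  87  89  90  83  86  86  87 108 128 140 153 165 164 165 164 163 163 163
207 247  177 176 177 178 178 176 163 113 102  90  86  86  86  86  85  87  93  98 118 102 126 135 153 167 165 164 164 163 163 163 164
209 247  177 177 178 178 176 167 129 117 122  92  71  79  90  84  89  92 111 121  99 117 135 150 165 164 165 164 163 163 163 163 162
```

```bash
sed -i "s/'zy'/'ZY'/" h.py
python3 - <<'E'
from h import *
p,Rt=where();C=cam('side')
for k in((18,12.5,8),(18,-12.5,8),(18,12.5,-8),(-16,12.5,8)):print(k,proj(ST+RS@k,C).round(1))
D=np.load('w7.npz')['f']
for r in(224,228,232,236,240):print(r,''.join('%4d'%v for v in D[r,254:302].max(1)))
E
```

```text
t 18.45 shoulder [ 9.3  0.6 62.8] tip [ 7.4  0.7 22.8] w 15.920415572658333 F [-0.3 -0.4  1.1]
(18, 12.5, 8) [252.9 196.1]
(18, -12.5, 8) [255.9 190.2]
(18, 12.5, -8) [249.  200.7]
(-16, 12.5, 8) [265.5 205.3]
224  207 228 238 240 239 183 104  75  84  92  94  94  96  97  92  72  59  57  57  57  55  54  55  55  57  57  58  59  58  58  67  89  95  94  94  95 102  93  86  95 167 229 239 239 240 222 163 131
228  216 204 210 232 240 240 223 142  88  90  98  98  97  97  92  85  84  84  85  85  86  86  87  88  87  85  84  83  85  83  83  93 101 102  95  95 112 194 220 221 221 221 220 221 220 220 220 221
232  217 217 217 216 220 220 218 187 128  98 113 118 115 113 103  97  98  96  95  97 100 101 103 101 101 106 117 113 102  97  96 102 114 113 102 104 134 199 221 221 221 221 220 220 221 221 221 222
236  215 214 214 214 214 213 212 214 214 214 214 215 214 215 215 217 207 147  99  97 101 101 103 102 102 105 121 171 209 218 218 217 217 217 217 218 218 219 219 219 219 219 219 219 219 220 220 220
240  204 205 205 213 218 218 218 217 218 218 217 218 218 218 218 218 198 139  99  98 100 101 102 103 101 104 120 158 203 218 218 218 218 218 218 219 218 219 220 220 219 211 207 208 207 208 208 217
```

```bash
python3 -m inch '[[[1.5,-0.6,5,0,0,0,0],[1.5,-0.6,12,0,0,0,0],[1.5,-0.6,18,0,0,0,0],[1.5,-0.6,24,0,0,0,0],[1.5,-0.6,30,0,0,0,0],[1.5,-0.6,35,0,0,0,0],[1.5,-0.6,35,0,0,0,0]]]'; python3 -c "
from h import *
where()"
```

```text
t: 19.2
ee_pos: [596.1, 47.0, 171.2]
orientation: [0.035, 2.583, -0.01]
ft_force: [-0.2, 0.6, -0.1]
width: 16.2
grasp_force: 30.0
t 19.2 shoulder [ 4.3 -0.3 26.4] tip [  2.2  -0.3 -13.5] w 16.184184545679507 F [-0.2  0.6 -0.1]
```

```bash
python3 -m inch '[[[0,0,4,0,0,0,0],[0,0,8,0,0,0,0],[0,0,11,0,0,0,0],[0,0,14,0,0,0,0],[0,0,14,0,0,0,0],[0,0,14,0,0,0,0]]]'; python3 -c "
from h import *
where()"
python3 -m inch '[[[0,0,1,0,0,0,0],[0,0,2,0,0,0,0],[0,0,3,0,0,0,0],[0,0,3,0,0,0,0],[0,0,3,0,0,0,0]]]'; python3 -c "
from h import *
p,Rt=where();W=cam('wrist');f=W[0]
for z in(5,20,38):print(proj(p+Rt@[0,0,z],W).round(1))
for r in range(200,244,4):print(r,''.join('%4d'%v for v in f[r,254:302].max(1)))"
```

```text
t: 19.8
ee_pos: [603.5, 46.9, 160.2]
orientation: [0.035, 2.582, -0.01]
ft_force: [0.2, -0.8, -0.3]
width: 15.6
grasp_force: 30.0
t 19.8 shoulder [ 4.  -0.3 13.2] tip [  2.   -0.2 -26.8] w 15.611240675881229 F [ 0.2 -0.8 -0.3]
t: 20.3
ee_pos: [605.2, 46.8, 157.7]
orientation: [0.035, 2.581, -0.01]
ft_force: [0.2, 0.2, -0.6]
width: 15.7
grasp_force: 30.0
t 20.3 shoulder [ 3.9 -0.3 10.2] tip [  1.9  -0.2 -29.8] w 15.73198352986042 F [ 0.2  0.2 -0.6]
[277.1 247. ]
[277.  238.3]
[276.9 229.3]
200   54  54  54  54  53  53  53  54  53  55  53  54  53  53  55  54  54  53  53  53  55  54  54  52  54  54  54  54  54  53  55  54  54  53  54  54  55  55  56  54  56  55  54  55  55  55  55  55
204   54  55  55  54  54  54  53  55  54  56  54  55  54  54  54  54  55  54  53  55  54  54  53  54  55  55  54  54  54  55  54  54  55  55  55  55  54  55  56  54  56  56  56  57  56  55  56  56
208   53  54  55  54  55  55  54  54  55  55  53  53  55  54  53  55  55  55  53  54  54  54  53  55  53  53  54  54  54  55  54  54  54  55  54  54  54  55  55  55  55  55  56  56  55  56  56  56
212   53  53  5
[... 860 characters left out ...]
3  54  55  53  53  53  53  53  54  55  55  54  54  55  54  54  54  53  56  54  55  56  56  55  55  55  55  54
232   56  55  57  56  55  56  56  55  56  56  55  55  55  54  55  55  55  55  55  56  55  55  56  55  56  55  56  55  55  55  55  55  56  56  55  55  56  57  57  56  56  56  57  58  57  58  57  58
236  120 120 120 120 120 121 120 120 120 120 120 120 120 120 119 120 120 120 121 121 120 120 120 120 121 119 121 120 119 120 120 120 120 120 120 120 121 119 120 120 120 121 121 120 119 120 120 121
240  108 109 108 108 108 108 108 107 109 107 108 107 108 107 108 107 107 108 108 108 108 108 109 108 108 108 108 107 108 108 107 108 108 107 108 108 108 108 108 108 108 108 108 108 109 109 109 109
```

```bash
python3 -m inch '[[[0,0,1,0,0,0,0],[0,0,2,0,0,0,0],[0,0,2,0,0,0,0]]]'|grep -E 'ee_pos|ft'; python3 -m inch '[[[0,0,1,0,0,0,0],[0,0,2,0,0,0,0],[0,0,2,0,0,0,0]]]' |grep -E 'ee_pos|ft'
python3 -m inch '[[[0,0,1,0,0,0,0],[0,0,1,0,0,0,0]]]' |grep -E 'ee_pos|ft'
```

```text
ee_pos: [606.2, 46.8, 155.9]
ft_force: [0.3, 0.4, -0.9]
ee_pos: [607.3, 46.8, 154.2]
ft_force: [-0.4, -0.2, -0.1]
ee_pos: [607.8, 46.8, 153.4]
ft_force: [-0.1, -0.4, -1.2]
```

```bash
python3 -m inch '[[[0,0,1,0,0,0,0],[0,0,2,0,0,0,0],[0,0,2,0,0,0,0]]]'|grep -E 'ee_pos|ft'; python3 -m inch '[[[0,0,1,0,0,0,0],[0,0,2,0,0,0,0],[0,0,2,0,0,0,0]]]' |grep -E 'ee_pos|ft'
python3 -m inch '[[[0,2,0,0,0,0,0],[0,4,0,0,0,0,0],[0,4,0,0,0,0,0]]]' |grep -E 'ee_pos|ft'
python3 -m inch '[[[0,-4,0,0,0,0,0],[0,-8,0,0,0,0,0],[0,-8,0,0,0,0,0]]]' |grep -E 'ee_pos|ft'
python3 -m inch '[[[0,4,0,0,0,0,0],[0,4,0,0,0,0,0]]]' |grep -E 'ee_pos|ft'
```

```text
ee_pos: [608.6, 46.8, 152.4]
ft_force: [-8.2, 0.3, 10.9]
ee_pos: [609.1, 46.8, 151.7]
ft_force: [-21.6, 1.7, 27.7]
ee_pos: [608.9, 49.5, 151.5]
ft_force: [-20.8, -6.7, 26.5]
ee_pos: [609.7, 44.7, 152.3]
ft_force: [-19.8, 14.6, 25.6]
ee_pos: [609.6, 47.1, 152.1]
ft_force: [-19.1, 3.2, 25.1]
```

```bash
python3 -m inch '[[[0,0,-1.5,0,0,0,0],[0,0,-1.5,0,0,0,10],[0,0,-1.5,0,0,0,25],[0,0,-1.5,0,0,0,40],[0,0,-1.5,0,0,0,60],[0,0,-1.5,0,0,0,60],[0,0,-1.5,0,0,0,60],[0,0,-1.5,0,0,0,60],[0,0,-1.5,0,0,0,60],[0,0,-1.5,0,0,0,60],[0,0,-1.5,0,0,0,60]]]'
python3 -m inch '[[[0,0,-6,0,0,0,60],[0,0,-15,0,0,0,60],[0,0,-30,0,0,0,60],[0,0,-50,0,0,0,60],[0,0,-80,0,0,0,60],[0,0,-120,0,0,0,60],[0,0,-150,0,0,0,60],[0,0,-150,0,0,0,60],[0,0,-150,0,0,0,60]]]'
python3 - <<'E'
from h import *
for n in('side','wrist'):
    C=cam(n)
    for c in [(0,0,y) for y in()]: pass
    for x in(-6,0,6):print(n,x,[proj(ST+RS@np.array([x,0,z])+0,C).round(1).tolist() for z in(48,28,4,-36)])
    f=C[0]; q=proj(ST+RS@[2,0,24],C).astype(int)
    g=f[q[1]-40:q[1]+40,q[0]-40:q[0]+40].max(2); m=(g<62).astype(np.uint8)
    k,l,s,c=cv2.connectedComponentsWithStats(m);print([(s[i].tolist(),(c[i]+q-40).round(1).tolist()) for i in range(1,k) if s[i,4]>25], q-40)
    for r in range(q[1]-24,q[1]+28,3): print(r,q[0]-24,''.join('%4d'%v for v in f[r,q[0]-24:q[0]+24:1].max(1)))
E
```

```text
t: 23.65
ee_pos: [609.1, 46.7, 151.4]
orientation: [0.035, 2.581, -0.01]
ft_force: [0.3, 0.6, 0.3]
width: 52.6
grasp_force: 0.0
t: 24.55
ee_pos: [529.5, 49.1, 279.5]
orientation: [0.034, 2.579, -0.009]
ft_force: [0.8, -0.6, -0.8]
width: 52.5
grasp_force: 0.0
side -6 [[273.5, 187.9], [268.3, 193.8], [262.3, 200.7], [252.6, 211.8]]
side 0 [[271.2, 186.2], [266.1, 192.2], [260.1, 199.1], [250.4, 210.2]]
side 6 [[269.0, 184.6], [263.8, 190.5], [257.9, 197.5], [248.2, 208.7]]
[] [224 152]
168 240  190 192 192 189 186 186 183 184 184 180 174 172 174 169 167 163 159 154 148 137 138 158 153 174 173 173 174 175 176 176 175 176 177 176 178 178 178 176 175 176 175 173 173 173 174 169 171 175
171 240  195 199 202 199 191 188 186 186 186 184 177 174 174 169 166 161 155 152 148 130  97  98 101 105 131 175 176 177 177 176 177 177 177 177 178 178 176 176 177 175 173 173 169 142 140 154 161 161
174 240  196 201 202 194 187 188 186 187 187 184 178 172 167 168 133 106 100  95  94  93  99 103 102 102 103 106 132 177 177 178 178 178 179 178 176 175 176 176 174 168 148 123 129 142 159 160 160 159
177 240 
[... 6196 characters left out ...]
3 224 225 225 224 221 218 214 209 208 209 210 209 211 209 209 209 209 210 209 210 211 210 211 210
217 252  203 204 203 204 202 204 204 204 203 200 202 205 207 206 206 206 205 205 205 205 206 206 207 207 207 207 207 207 208 208 207 208 209 209 209 209 209 211 210 211 211 211 212 211 211 212 211 212
220 252  202 203 203 203 202 201 202 202 202 202 202 202 202 203 203 204 203 204 203 204 204 204 204 203 204 205 203 204 205 204 204 205 206 206 206 205 206 206 207 207 206 207 208 208 208 208 208 208
223 252  205 204 204 205 204 204 205 205 205 206 206 205 206 206 206 205 206 206 207 207 207 208 207 206 207 207 208 209 208 209 209 210 210 210 210 210 210 211 211 211 211 211 210 211 211 212 211 211
```

```bash
python3 -c "
from workcell import ctrl
print(ctrl.close_job())"
```

```text
the job is handed in; nothing more can be done
None
```

The hasp measured fully closed, the pin is down through the staple with its head resting on it, the gripper is open and clear, and the job was handed in at about 25 s; no verdict came back, and I didn't re-measure the jar, bowl, mould and spatula, though no move went near them.

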